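# Sound the dowel holes of a chair rail

### The job

One of the three holes in the pale wooden rail is drilled to full depth; the other two are too shallow, and a stiff stub of old dowel sits in each. Take the blue-handled depth gauge out of its stand and push it firmly but gently down the holes until it bottoms, to find the one where its red ring comes down level with the wood, and leave the gauge standing there, fully home, and let go. Never force it once it has bottomed, and leave everything else where it is.

Things in the scene. Friction and masses are not known exactly. Their poses are not given: they have to be found in the camera images.
- gauge: Depth gauge: upright round steel rod, 14 dia, with a blue round handle on top; 130 long overall, about 160 g. Origin at the centre of its foot (lower end, edge chamfered 2 x 2.5); z runs up the rod. Handle 26 dia, from 75 to 130 above the foot. A red ring goes round the rod from 45 to 48 above the foot. It starts standing in the stand, foot 10 above the bench, 40 deep in its hole.
- gauge_foot (a point): Centre of the gauge's foot (the body's origin).
- gauge_mark (a point): Lower edge of the gauge's red ring, on its axis, 45 above the foot: level with the rail's top when the gauge is home in the full-depth hole.
- gauge_grip (a point): On the gauge's axis in the middle of the blue handle, 105 above the foot: where to grip it.
- rail: Pale wooden rail, 70 (x) x 250 (y) x 70 high, fixed on the bench between two dark end blocks (90 x 18 x 45 high); origin under its centre, z up. Three holes in its top along its y, at -70, 0 and +70. One, a different one each time, lets the gauge's foot 45 below the rail's top (ring level with the wood); the other two stop it at 33 (ring 12 proud).
- hole_a (a point): Centre of the mouth of the -y end hole, level with the rail's top, 70 above the bench; z up. Hole 15.8 dia, straight down, depth unknown. A dark stub of old dowel lies 10 to 20 down in it: under the gauge it slides down against 6 to 9 N of steady drag, stays where it is put, and stops hard at the bottom. Over 30 N spoils the hole.
- hole_b (a point): Centre of the mouth of the middle hole, level with the rail's top, 70 above the bench; z up. Hole 15.8 dia, straight down, depth unknown. A dark stub of old dowel lies 10 to 20 down in it: under the gauge it slides down against 6 to 9 N of steady drag, stays where it is put, and stops hard at the bottom. Over 30 N spoils the hole.
- hole_c (a point): Centre of the mouth of the +y end hole, level with the rail's top, 70 above the bench; z up. Hole 15.8 dia, straight down, depth unknown. A dark stub of old dowel lies 10 to 20 down in it: under the gauge it slides down against 6 to 9 N of steady drag, stays where it is put, and stops hard at the bottom. Over 30 N spoils the hole.
- stand: Brown wooden stand, 150 (x) x 55 (y) x 50 high, fixed; origin under its centre, z up. Three upright holes, 16 dia and 40 deep, along its x at -50, 0 and +50, holding the gauge and two spare dowels in any order.
- dowel1: Spare pale dowel standing in the stand, 14 dia x 75, no handle, its top 85 above the bench; origin at its foot. Bystander.
- dowel2: Second spare dowel, the same. Bystander.
- glue: Yellow glue bottle with an orange cap, 60 dia x 130 high, standing; origin under its centre. Bystander.
- wax: Brass-coloured wax tin, 80 dia x 55 high; origin under its centre. Bystander.
- mallet: Hammer lying on the bench, along its own x. Bystander.
- sander: Cork sanding block, 110 x 60 x 35 high; origin under its centre. Bystander.
- scraper: Dark steel card scraper lying flat, 60 (x) x 120 (y) x 4; origin under its centre. Bystander.
- chisel: Wood-handled turnscrew lying along its own x. Bystander.
Not all that is in view belongs to the job. What is shaped like the gauge but green is not meant.

How it is judged:
On the way:
1. the gauge is out of its stand (height (world z) of gauge_foot above 0.052 m), for 0.1 s.
At the end, for the whole second after the job is handed in: The gauge stands released and at rest in the full-depth hole, its foot at least 43.2 mm below the rail's top (bottom is at 45), within 4 mm of the hole's axis and tilted less than 0.12 rad (((z of gauge_foot in the frame of hole_a below -0.0432 m and horizontal distance between gauge_foot and hole_a below 0.004 m) or (z of gauge_foot in the frame of hole_b below -0.0432 m and horizontal distance between gauge_foot and hole_b below 0.004 m) or (z of gauge_foot in the frame of hole_c below -0.0432 m and horizontal distance between gauge_foot and hole_c below 0.004 m)) and angle between gauge's own z axis and vertical below 0.12 rad and linear speed of gauge below 0.01 m/s); the robot touches nothing.
It fails at once if the gauge is forced: more than 30 N against the rail or a stub (contact force between gauge and rail above 30 N or contact force between gauge and stub1 above 30 N or contact force between gauge and stub2 above 30 N or contact force between gauge and stub3 above 30 N).
It fails at once if a bystander is shifted by more than 25 mm (distance of any of glue, wax, mallet, sander, scraper, chisel, dowel1, dowel2 from where it was at the start of the episode above 0.025 m).
It also fails if it takes over 67 s, if anything falls off the work surface, if the arm or the gripper's body presses on something with over 40 N, if the wrist force passes 120 N, or if a joint passes its speed limit or range.

### The arm

A 6-joint arm with a two-finger parallel gripper is mounted at the origin on the work surface. World frame = base frame: x ahead of the robot, y to its left, z up, the work surface at z = 0. Lengths are in m, angles in rad, forces in N, time in s.
With the tool pointing down it reaches from about 0.35 to 0.725 m from the base axis. Payload 4.3 kg.
Tool frame: the origin (TCP) lies between the finger pads; the fingertips stand 14 mm ahead of it and the grasp point (between the pads) lies 5 mm behind it (manip.tip_extent is the distance from the TCP to the fingertips, in m); z points along the fingers, x is the direction in which the jaws open and shut, and the axes are right-handed (so a half turn about z gives the same grasp; the last joint's range is limited). The gripper opens to 85 mm and grips with 20 to 120 N. Pads are 22 mm wide; open, the fingers measure 114 mm over their backs; the gripper's body (76 mm by 85 mm) begins 54 mm behind the grasp point. The pads swing forward as they close: fully open they stand 13 mm farther back than shut.
Start: joints at [-1.261, 0.377, 0.081, 1.274, 0, 1.46], TCP at [0.234, -0.525, 0.245] pointing down, gripper open.
Joint ranges: [-2.72, 2.72], [-0.84, 1.66], [-1.02, 1.22], [-1.77, 2.12], [-1.37, 1.28], [-3.14, 3.14]. Speed limits (rad/s): [2.57, 2.57, 3.14, 3.14, 3.14, 3.14].

### API

Orientations are given as a unit quaternion [w, x, y, z].
In Python, from cell import manip gives the robot as it stands.
- The arm moves only by the tool send_rows, never from a script. Its argument "deltas" is a list that holds one entry, the list of rows, each a list of 7 numbers: the turn, a rotation vector about the tool's x, y, z normalised to -1 to 1, where 1 is pi/4 rad, then the shift along the tool's x, y, z normalised to -1 to 1, where 1 is 12 cm, then the opening in per cent of the stroke, from 0 (shut) to 100 (fully open). A call has 1 to 20 rows; each row is the pose to reach, as a shift and turn from the pose commanded when the call began, along the tool's axes at that moment; what a row does not reach only later rows make up. A row lasts 1/8 s, in which the tool goes at most 62.5 mm and 10.7 degrees, less where a joint would pass 70% of its speed; a pose out of reach is approached as far as the arm can. A call with a number of a shift or a turn outside -1 to 1 is refused whole. A call with a gripper value outside its range is refused whole. The fingers move at their own pace and stop on an object; the grip force is fixed at half the most. Time passes only in rows, so rows that repeat a pose let the fingers close. It gives the time, the measured TCP pose, the force and the opening at its end, in the units of the state.
- manip.read_state(): the state, without advancing time (a new reading comes with each control period).
- manip.get_image(name): name is "side" or "top"; returns a dict with "color" (384x512x3 uint8, red, green, blue), "camera_matrix" (3x3 intrinsics, pixels), "view" (4x4, takes a point from world to camera coordinates). Camera axes: x right, y down, z forward; pixel columns grow to the right and rows downward; lengths in m; the calibration is good to about 2 mm. A picture is of the moment at which its call begins. There is no depth.
- manip.close_job(): hands the job in, once; it reports no verdict.
The state is a dict: "time_s": time; "joints": joint angles; "joint_vel": joint speeds; "joint_efforts": joint torques, N m; "position": TCP position; "orientation": TCP orientation; "contact_force": force on the tool from outside, world axes, zero at the start; "torque": the same for the moment, N m; "finger_gap": finger opening in m.
Only numpy, scipy, OpenCV 4.12 (cv2) and the standard library are available. Lean on these libraries where they do the work, as an engineer would, in place of code of your own. Each camera call takes 0.05 s, during which the arm holds its last target. There are 200 camera calls.

## Working session

There is one attempt and no reset: what is moved stays moved. The work goes in short steps, Python scripts to look and compute and a tool call to move; the robot and the scene stay as the last step left them, time stands still between calls to the robot, and variables do not carry over. Pictures are saved under pics/ and viewed, on a budget of 10 in all, crops included, one or two more only if the job needs it, and the job is handed in when it is done.

Besides the shell and the picture viewer there is one more tool, called after ">>>" as name([rows], argument=value, ...), one row to a line, values as JSON. send_rows: Moves the arm, as the interface text tells. Scaled input: -1 to 1 covers 12 cm each way for a shift and pi/4 rad each way for a turn. Its arguments: {"type":"object","properties":{"deltas":{"type":"array"}},"required":["deltas"]}

```bash
mkdir -p pics
cat > h.py <<'E'
import numpy as np, cv2
from cell import manip
def snap(n):
    d=manip.get_image(n); np.savez(f'{n}.npz',**{k:np.array(v) for k,v in d.items()}); return d
def load(n): return np.load(f'{n}.npz')
def crop(d,x0,y0,x1,y1,s,f):
    im=np.array(d['color'])[y0:y1,x0:x1,::-1]
    cv2.imwrite(f,cv2.resize(im,None,fx=s,fy=s,interpolation=cv2.INTER_CUBIC))
def onz(d,u,v,z):
    K=d['camera_matrix'];V=d['view'];R=V[:3,:3];t=V[:3,3]
    c=-R.T@t; r=R.T@np.linalg.inv(K)@np.array([u,v,1.]); return c+r*(z-c[2])/r[2]
def proj(d,p):
    q=d['view']@np.r_[p,1]; q=d['camera_matrix']@q[:3]; return q[:2]/q[2]
E
python3 - <<'E'
from h import *
a=snap('top');b=snap('side')
for n in('top','side'):
    d=load(n);V=d['view'];print(n,-V[:3,:3].T@V[:3,3],V[2,:3],d['camera_matrix'][0,0])
crop(a,0,0,512,384,1.5,'pics/top0.png');crop(b,0,0,512,384,1.5,'pics/side0.png')
s=manip.read_state();print(s)
E
```

```text
top [ 0.51942913 -0.01891563  1.36192188] [ 4.76605647e-02  5.99973349e-04 -9.98863409e-01] 371.4530460803566
side [0.53858195 0.88148138 1.10102283] [ 0.04473506 -0.65521977 -0.75411261] 488.0159064155609
{'time_s': 0.1, 'joints': array([-1.26131683e+00,  3.77999694e-01,  7.97654728e-02,  1.27440651e+00,
       -2.02376355e-05,  1.46047849e+00]), 'joint_vel': array([ 0.00126258, -0.00229982,  0.00370223,  0.0012717 , -0.00088399,
        0.00059248]), 'joint_efforts': array([ 1.26477647e-03, -4.64692891e+01,  2.70583677e+01,  1.20544044e-02,
       -8.92114781e-05,  4.90319252e-06]), 'position': array([ 0.23417354, -0.52453689,  0.24445107]), 'orientation': array([-5.76203346e-04,  8.38920201e-01, -5.44253660e-01, -7.20100122e-04]), 'contact_force': array([ 0.56324394, -1.23384873,  0.50038589]), 'torque': array([ 0.01513735, -0.02598582,  0.01414937]), 'finger_gap': 0.08524580168267047}
```

View pics/top0.png

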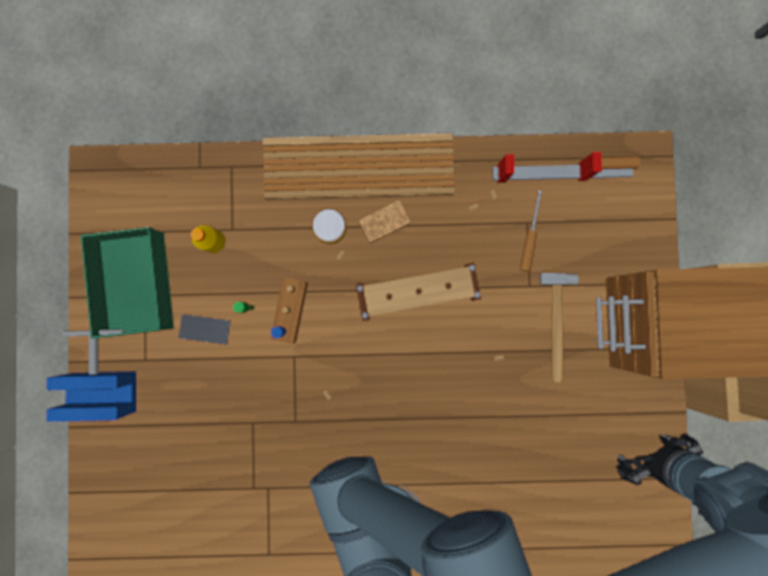

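View pics/side0.png

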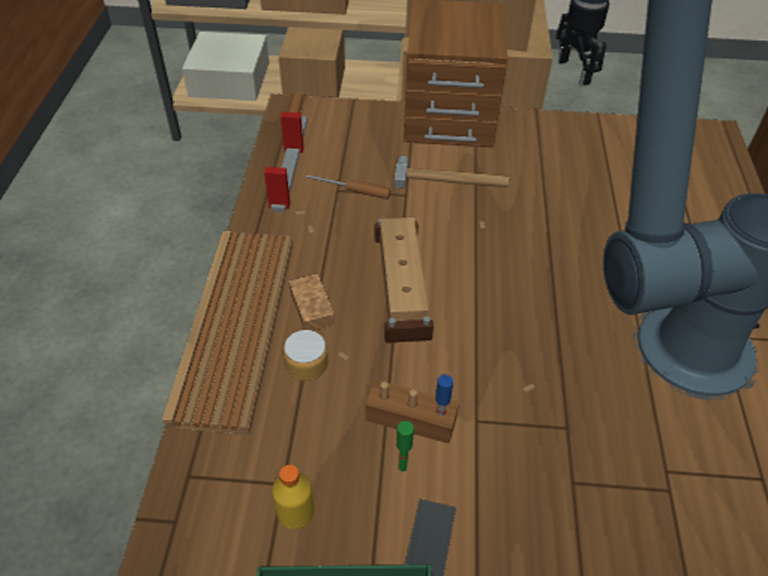

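Top view (768x576): blue gauge head at (278,332), dowels at (290,289) and (286,310), rail holes at (389,296), (419,291), (448,286). The side view agrees, with the blue handle at (444,390).
What could be taken for the gauge: the green look-alike (240,307), the two pale dowels, and the blue clamp (95,395). I choose the blue handle in the stand and check it in a crop.

Run:
```python
from h import *
a=load('top');b=load('side')
def up(d,x0,y0,x1,y1,s): return cv2.resize(d['color'][y0:y1,x0:x1,::-1],None,fx=s,fy=s,interpolation=cv2.INTER_CUBIC)
T=up(a,170,170,330,230,5)      # 800x300
S1=up(b,240,245,320,320,4)     # 320x300
S2=up(b,240,135,320,210,4)
o=np.zeros((600,800,3),np.uint8);o[:300]=T;o[300:,:320]=S1;o[300:,330:650]=S2
cv2.imwrite('pics/c1.png',o)
```

```text
(no output)
```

View pics/c1.png

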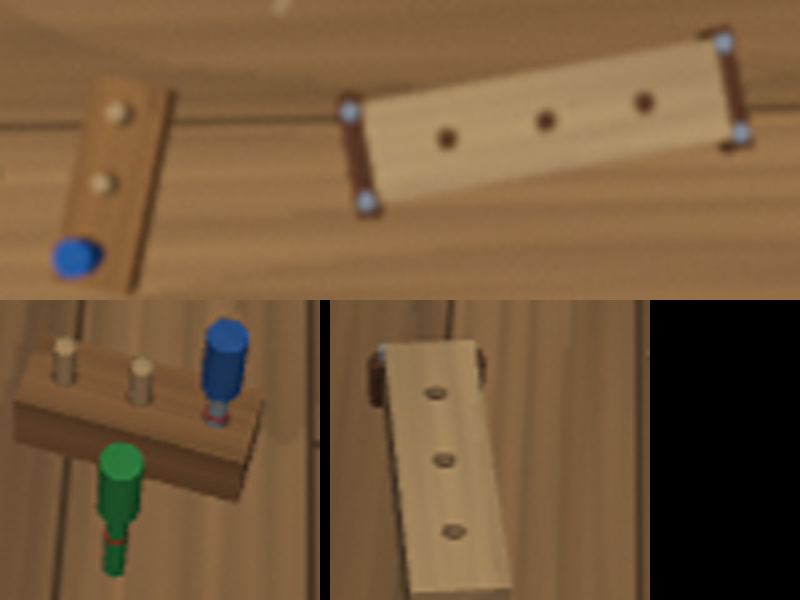

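The crop confirms it: blue handle with a red ring on a steel rod, in the stand at top crop (75,257). The holes are clear in both views.

Run:
```python
from h import *
a=load('top');b=load('side')
np.set_printoptions(precision=4,suppress=True)
def t(X,Y,z): return onz(a,170+(X+.5)/5-.5,170+(Y+.5)/5-.5,z)
def s(X,Y,z,x0,y0): return onz(b,x0+(X+.5)/4-.5,y0+(Y+.5)/4-.5,z)
print('gauge',t(75,257,.14),s(228,32,.14,240,245))
print('dow',t(118,112,.085),t(102,183,.085),s(65,45,.085,240,245),s(141,66,.085,240,245))
for p,q in zip([(447,138),(545,120),(644,102)],[(453-330,231.5),(443.5-330,160),(435.5-330,93)]): print('hole',t(*p,.07),s(*q,.07,240,135))
# blob centroids
def cen(d,x0,y0,x1,y1,thr):
    g=cv2.cvtColor(d['color'][y0:y1,x0:x1],cv2.COLOR_RGB2GRAY).astype(float); w=np.clip(thr-g,0,None)
    Y,X=np.mgrid[y0:y1,x0:x1]; return (w*X).sum()/w.sum(),(w*Y).sum()/w.sum()
for X,Y in [(447,138),(545,120),(644,102)]:
    u=int(170+X/5);v=int(170+Y/5);c=cen(a,u-4,v-4,u+5,v+5,130);print('c',c,onz(a,*c,.07))
for p in [(123,231.5),(113.5,160),(105.5,93)]:
    u=int(240+p[0]/4);v=int(135+p[1]/4);c=cen(b,u-5,v-4,u+6,v+5,130);print('s',c,onz(b,*c,.07))
```

```text
gauge [0.4805 0.2109 0.14  ] [0.4797 0.213  0.14  ]
dow [0.5775 0.1901 0.085 ] [0.529  0.2019 0.085 ] [0.5776 0.1938 0.085 ] [0.5295 0.2051 0.085 ]
hole [ 0.5546 -0.036   0.07  ] [ 0.5544 -0.034   0.07  ]
hole [ 0.5655 -0.1045  0.07  ] [ 0.5655 -0.1029  0.07  ]
hole [ 0.5764 -0.1737  0.07  ] [ 0.5759 -0.1718  0.07  ]
c (np.float64(259.0031496062992), np.float64(197.3779527559055)) [ 0.554 -0.036  0.07 ]
c (np.float64(278.728125), np.float64(193.7546875)) [ 0.5649 -0.1049  0.07  ]
c (np.float64(298.4359331476323), np.float64(190.05710306406687)) [ 0.5762 -0.1739  0.07  ]
s (np.float64(270.40443896424165), np.float64(192.5252774352651)) [ 0.5544 -0.0339  0.07  ]
s (np.float64(268.1466030989273), np.float64(174.70441001191895)) [ 0.5651 -0.1026  0.07  ]
s (np.float64(265.6626865671642), np.float64(157.87164179104477)) [ 0.5769 -0.1717  0.07  ]
```

>>> send_rows([
  [[0,0,-1,-0.73,-0.6,0,100],[0,0,-1,-0.73,-0.6,0,100],[0,0,-1,-0.73,-0.6,0,100],[0,0,-1,-0.73,-0.6,0,100],[0,0,-1,-0.73,-0.6,0,100]],
])

```text
time_s: 0.72
position: [0.2644, -0.4154, 0.245]
orientation: [-0.0, 0.983, -0.182, -0.0]
contact_force: [0.7, 0.4, -0.1]
finger_gap: 0.0851
```

>>> send_rows([
  [[0,0,-0.467,-0.1,-0.95,0,100],[0,0,-0.467,-0.1,-0.95,0,100],[0,0,-0.467,-0.1,-0.95,0,100]],
])

```text
time_s: 1.1
position: [0.2939, -0.302, 0.2451]
orientation: [-0.001, 1.0, 0.001, -0.0]
contact_force: [0.1, -0.4, 0.3]
finger_gap: 0.0853
```

>>> send_rows([
  [[0,0,0,0.4,-1,0,100],[0,0,0,0.4,-1,0,100],[0,0,0,0.4,-1,0,100]],
])

```text
time_s: 1.48
position: [0.3426, -0.1827, 0.2453]
orientation: [-0.0, 1.0, 0.002, -0.0]
contact_force: [-0.8, -0.5, 0.8]
finger_gap: 0.0855
```

>>> send_rows([
  [[0,0,0,0.4,-1,0,100],[0,0,0,0.4,-1,0,100],[0,0,0,0.4,-1,0,100]],
])

```text
time_s: 1.85
position: [0.391, -0.0632, 0.2453]
orientation: [0.0, 1.0, 0.002, 0.0]
contact_force: [-0.4, -0.4, 0.1]
finger_gap: 0.0851
```

>>> send_rows([
  [[0,0,0,0.4,-1,0,100],[0,0,0,0.4,-1,0,100],[0,0,0,0.4,-1,0,100]],
])

```text
time_s: 2.22
position: [0.4393, 0.0561, 0.2451]
orientation: [0.0, 1.0, 0.002, 0.0]
contact_force: [0.2, -0.7, -0.6]
finger_gap: 0.0852
```

>>> send_rows([
  [[0,0,0,0.3,-1,0,100],[0,0,0,0.3,-1,0,100],[0,0,0,0.3,-1,0,100]],
])

```text
time_s: 2.6
position: [0.4751, 0.1757, 0.2447]
orientation: [0.0, 1.0, 0.001, 0.0]
contact_force: [0.0, -0.2, 0.0]
finger_gap: 0.0856
```

>>> send_rows([
  [[0,0,0,0.04,-0.3,0.2,100],[0,0,0,0.04,-0.3,0.2,100],[0,0,0,0.04,-0.3,0.2,100]],
])

```text
time_s: 2.98
position: [0.4784, 0.2087, 0.2213]
orientation: [0.001, 1.0, -0.001, -0.0]
contact_force: [-0.3, 0.2, 0.5]
finger_gap: 0.0852
```

>>> send_rows([
  [[0,0,0,0,0,0.3,100],[0,0,0,0,0,0.6,100],[0,0,0,0,0,0.9,100],[0,0,0,0,0,0.9,100]],
])

```text
time_s: 3.48
position: [0.4762, 0.2087, 0.1116]
orientation: [0.001, 1.0, -0.001, -0.002]
contact_force: [0.2, -1.1, -0.0]
finger_gap: 0.0855
```

Run:
```python
from h import *
a=snap('top');b=snap('side')
s=manip.read_state();print(s['position'],s['contact_force'])
p=s['position']
for d in(load('top'),load('side')):print(proj(d,p),proj(d,p+[0,0,.01]))
def up(d,x0,y0,x1,y1,s): return cv2.resize(np.array(d['color'])[y0:y1,x0:x1,::-1],None,fx=s,fy=s,interpolation=cv2.INTER_CUBIC)
cv2.imwrite('pics/c2.png',np.hstack([up(b,250,200,340,310,5),up(a,150,170,220,280,5)]))
```

```text
[0.47890248 0.21013443 0.1146021 ] [0.65303855 0.38463035 1.14803885]
[186.25536536 221.18929562] [185.70436987 221.30059202]
[296.17667844 257.64908277] [296.50014807 255.31079186]
```

View pics/c2.png

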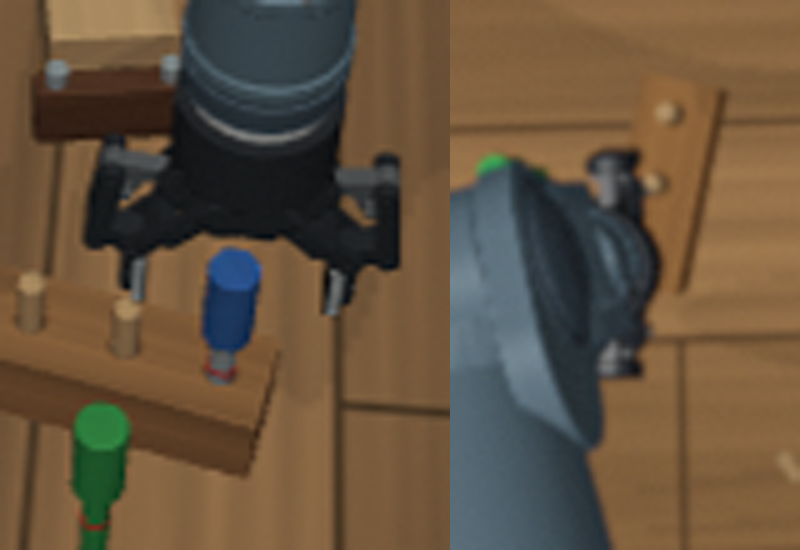

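Side crop: the blue handle (232,300) sits between the open fingers (135,280) and (335,285), over the stand's end hole, and the dowels are clear. I close now.

>>> send_rows([
  [[0,0,0,0.01,-0.01,0.01,100],[0,0,0,0.01,-0.01,0.01,100],[0,0,0,0.01,-0.01,0.01,0],[0,0,0,0.01,-0.01,0.01,0],[0,0,0,0.01,-0.01,0.01,0],[0,0,0,0.01,-0.01,0.01,0],[0,0,0,0.01,-0.01,0.01,0],[0,0,0,0.01,-0.01,0.01,0],[0,0,0,0.01,-0.01,0.01,0],[0,0,0,0.01,-0.01,0.01,0]],
])

```text
time_s: 4.82
position: [0.4793, 0.2124, 0.1122]
orientation: [-0.0, 1.0, 0.001, -0.0]
contact_force: [-1.7, -0.2, 5.2]
finger_gap: 0.0248
```

>>> send_rows([
  [[0,0,0,0,0,-0.2,0],[0,0,0,0,0,-0.4,0],[0,0,0,0,0,-0.6,0],[0,0,0,0,0,-0.8,0],[0,0,0,0,0,-0.8,0],[0,0,0,0,0,-0.8,0]],
])

```text
time_s: 5.58
position: [0.4789, 0.2122, 0.2067]
orientation: [0.0, 1.0, 0.001, -0.001]
contact_force: [-0.2, 0.3, -1.8]
finger_gap: 0.0249
```

>>> send_rows([
  [[0,0,0,0.15,0.5,0,0],[0,0,0,0.3,1,0,0],[0,0,0,0.3,1,0,0]],
])

```text
time_s: 5.95
position: [0.5158, 0.0887, 0.2063]
orientation: [0.001, 1.0, -0.003, -0.001]
contact_force: [-0.3, 0.7, -1.8]
finger_gap: 0.0249
```

>>> send_rows([
  [[0,0,0,0.15,0.5,0,0],[0,0,0,0.32,1,0,0],[0,0,0,0.32,1,0,0],[0,0,0,0.32,1.0,0,0]],
])

```text
time_s: 6.45
position: [0.5531, -0.0266, 0.2068]
orientation: [-0.001, 1.0, 0.001, -0.001]
contact_force: [0.5, 0.1, -1.5]
finger_gap: 0.025
```

>>> send_rows([
  [[0,0,0,0,0.06,0.1,0],[0,0,0,0,0.06,0.15,0],[0,0,0,0,0.06,0.15,0],[0,0,0,0,0.06,0.15,0]],
])

```text
time_s: 6.95
position: [0.554, -0.0343, 0.1902]
orientation: [0.0, 1.0, 0.001, 0.0]
contact_force: [-0.5, 0.3, -2.3]
finger_gap: 0.0249
```

Run:
```python
from h import *
P=[];
for i in range(3):
    b=snap('side'); s=manip.read_state();P.append(s['position'])
p=np.mean(P,0);print(p,s['contact_force'],s['time_s'])
d=load('side')
print(proj(d,p),'foot est',proj(d,p-[0,0,.1]),'hole c',proj(d,np.array([.5544,-.034,.07])))
def up(d,x0,y0,x1,y1,s): return cv2.resize(np.array(d['color'])[y0:y1,x0:x1,::-1],None,fx=s,fy=s,interpolation=cv2.INTER_CUBIC)
cv2.imwrite('pics/c3.png',up(b,220,110,320,220,5))
```

```text
[ 0.55425742 -0.03451793  0.19042603] [-0.38177265  0.42455862 -2.53048712] 7.1
[272.19061788 162.09328556] foot est [270.73262012 187.51305782] hole c [270.39305101 192.49639363]
```

View pics/c3.png

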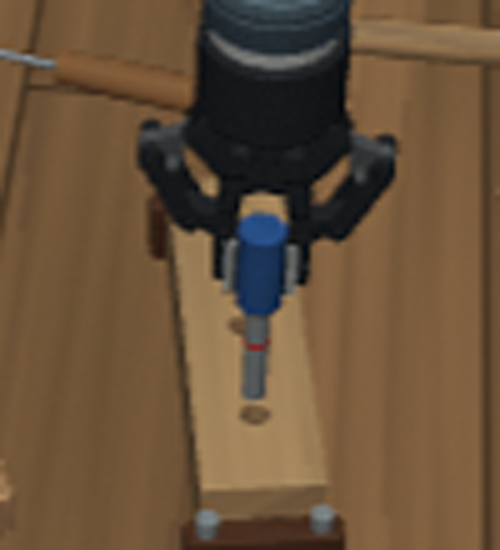

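Crop: the foot's lower rim at (254,397) is straight above hole c at (255,414), x agreeing within about 1 px. The projection puts the foot centre where it is seen. Guarded descent next.

>>> send_rows([
  [[0,0,0,0,0,0.05,0],[0,0,0,0,0,0.1,0],[0,0,0,0,0,0.14,0],[0,0,0,0,0,0.15,0],[0,0,0,0,0,0.15,0]],
])

```text
time_s: 7.72
position: [0.5539, -0.0348, 0.172]
orientation: [0.0, 1.0, 0.001, -0.0]
contact_force: [0.0, -0.2, -2.8]
finger_gap: 0.0244
```

>>> send_rows([
  [[0,0,0,0,0,0.01,0],[0,0,0,0,0,0.02,0],[0,0,0,0,0,0.02,0]],
])

```text
time_s: 8.1
position: [0.5543, -0.0351, 0.1703]
orientation: [0.001, 1.0, 0.001, 0.0]
contact_force: [-1.5, -0.9, 4.0]
finger_gap: 0.0243
```

>>> send_rows([
  [[0,0,0,0,0,0.01,0],[0,0,0,0,0,0.01,0]],
])

```text
time_s: 8.35
position: [0.5544, -0.0353, 0.1697]
orientation: [0.001, 1.0, 0.0, 0.001]
contact_force: [-2.7, -2.1, 8.1]
finger_gap: 0.0247
```

The rim is pushing the tool toward -x and -y, so I shift about 1 mm that way.

>>> send_rows([
  [[0,0,0,-0.008,0.006,0,0],[0,0,0,-0.008,0.006,0,0]],
])

```text
time_s: 8.6
position: [0.5533, -0.0358, 0.1685]
orientation: [0.0, 1.0, 0.0, 0.0]
contact_force: [0.3, -2.0, -0.1]
finger_gap: 0.0245
```

>>> send_rows([
  [[0,0,0,0,0,0.01,0],[0,0,0,0,0,0.01,0]],
])

```text
time_s: 8.85
position: [0.5531, -0.0357, 0.1668]
orientation: [0.0, 1.0, 0.001, -0.0]
contact_force: [0.5, -1.8, -2.1]
finger_gap: 0.0244
```

>>> send_rows([
  [[0,0,0,0,0.005,0.02,0],[0,0,0,0,0.005,0.03,0],[0,0,0,0,0.005,0.03,0]],
])

```text
time_s: 9.22
position: [0.553, -0.036, 0.1634]
orientation: [-0.0, 1.0, 0.001, -0.0]
contact_force: [0.5, -1.5, -3.1]
finger_gap: 0.0248
```

>>> send_rows([
  [[0,0,0,0,0,0.015,0],[0,0,0,0,0,0.03,0],[0,0,0,0,0,0.03,0]],
])

```text
time_s: 9.6
position: [0.5531, -0.036, 0.1599]
orientation: [0.0, 1.0, 0.001, -0.0]
contact_force: [1.1, -2.1, -1.8]
finger_gap: 0.0247
```

>>> send_rows([
  [[0,0,0,0,0,0.015,0],[0,0,0,0,0,0.03,0],[0,0,0,0,0,0.03,0]],
])

```text
time_s: 9.98
position: [0.5531, -0.036, 0.1563]
orientation: [0.0, 1.0, 0.001, -0.0]
contact_force: [-0.2, -2.4, -2.4]
finger_gap: 0.0252
```

>>> send_rows([
  [[0,0,0,0,0,0.015,0],[0,0,0,0,0,0.03,0],[0,0,0,0,0,0.03,0]],
])

```text
time_s: 10.35
position: [0.5532, -0.0361, 0.154]
orientation: [0.0, 1.0, 0.001, 0.001]
contact_force: [-2.4, -1.7, 5.3]
finger_gap: 0.0246
```

>>> send_rows([
  [[0,0,0,0,0.005,0.02,0],[0,0,0,0,0.005,0.03,0],[0,0,0,0,0.005,0.03,0]],
])

```text
time_s: 10.72
position: [0.5533, -0.0364, 0.1505]
orientation: [-0.0, 1.0, 0.001, 0.001]
contact_force: [-2.0, -1.5, 7.5]
finger_gap: 0.0246
```

>>> send_rows([
  [[0,0,0,0,0,0.015,0],[0,0,0,0,0,0.03,0],[0,0,0,0,0,0.03,0]],
])

```text
time_s: 11.1
position: [0.5533, -0.0364, 0.1469]
orientation: [-0.0, 1.0, 0.001, 0.001]
contact_force: [-2.6, -1.2, 6.3]
finger_gap: 0.0252
```

>>> send_rows([
  [[0,0,0,0,0,0.015,0],[0,0,0,0,0,0.02,0],[0,0,0,0,0,0.02,0]],
])

```text
time_s: 11.48
position: [0.5533, -0.0364, 0.1446]
orientation: [-0.0, 1.0, 0.001, 0.001]
contact_force: [-1.8, -2.7, 6.9]
finger_gap: 0.0245
```

>>> send_rows([
  [[0,0,0,-0.004,0,0.01,0],[0,0,0,-0.004,0,0.02,0],[0,0,0,-0.004,0,0.02,0]],
])

```text
time_s: 11.85
position: [0.5531, -0.0365, 0.1423]
orientation: [-0.0, 1.0, 0.001, 0.001]
contact_force: [-2.6, -1.7, 7.1]
finger_gap: 0.0249
```

>>> send_rows([
  [[0,0,0,0,0,0.01,0],[0,0,0,0,0,0.015,0],[0,0,0,0,0,0.015,0]],
])

```text
time_s: 12.22
position: [0.5532, -0.0365, 0.1406]
orientation: [-0.0, 1.0, 0.001, 0.001]
contact_force: [-1.3, -1.2, 7.9]
finger_gap: 0.0249
```

>>> send_rows([
  [[0,0,0,0,0,0.01,0],[0,0,0,0,0,0.01,0],[0,0,0,0,0,0.01,0]],
])

```text
time_s: 12.6
position: [0.5532, -0.0365, 0.1394]
orientation: [-0.0, 1.0, 0.001, 0.001]
contact_force: [-2.5, -0.9, 7.7]
finger_gap: 0.0246
```

>>> send_rows([
  [[0,0,0,0,0,0.01,0],[0,0,0,0,0,0.01,0],[0,0,0,0,0,0.01,0]],
])

```text
time_s: 12.98
position: [0.5533, -0.0365, 0.1391]
orientation: [-0.0, 1.0, 0.001, 0.001]
contact_force: [-3.9, -0.6, 13.2]
finger_gap: 0.0245
```

>>> send_rows([
  [[0,0,0,0,0,0.006,0],[0,0,0,0,0,0.006,0]],
])

```text
time_s: 13.22
position: [0.5533, -0.0365, 0.139]
orientation: [0.0, 1.0, 0.001, 0.002]
contact_force: [-5.5, -0.2, 17.3]
finger_gap: 0.0247
```

Hole c bottoms at TCP z 0.139, i.e. 33 deep with the force climbing to 17 N, so it is shallow. I back out and go to the middle hole.

>>> send_rows([
  [[0,0,0,0,0,-0.1,0],[0,0,0,0,0,-0.25,0],[0,0,0,0,0,-0.4,0],[0,0,0,0,0,-0.44,0],[0,0,0,0,0,-0.44,0]],
])

```text
time_s: 13.85
position: [0.5526, -0.0362, 0.1885]
orientation: [-0.0, 1.0, 0.001, -0.0]
contact_force: [-0.5, 0.1, -0.7]
finger_gap: 0.0245
```

>>> send_rows([
  [[0,0,0,0.045,0.29,0,0],[0,0,0,0.087,0.58,0,0],[0,0,0,0.087,0.58,0,0],[0,0,0,0.087,0.58,0,0],[0,0,0,0.087,0.58,0,0]],
])

```text
time_s: 14.48
position: [0.5627, -0.1052, 0.1883]
orientation: [-0.0, 1.0, 0.001, -0.001]
contact_force: [0.4, -0.3, -2.6]
finger_gap: 0.0248
```

>>> send_rows([
  [[0,0,0,0.008,0,0.05,0],[0,0,0,0.008,0,0.1,0],[0,0,0,0.008,0,0.14,0],[0,0,0,0.008,0,0.14,0],[0,0,0,0.008,0,0.14,0]],
])

```text
time_s: 15.1
position: [0.5641, -0.1062, 0.172]
orientation: [0.0, 1.0, 0.001, 0.0]
contact_force: [-0.1, -0.2, -1.4]
finger_gap: 0.0246
```

>>> send_rows([
  [[0,0,0,0,0,0.01,0],[0,0,0,0,0,0.02,0],[0,0,0,0,0,0.02,0]],
])

```text
time_s: 15.48
position: [0.564, -0.1062, 0.1695]
orientation: [0.0, 1.0, 0.001, -0.0]
contact_force: [-0.2, -0.0, -2.5]
finger_gap: 0.0244
```

>>> send_rows([
  [[0,0,0,0,0,0.01,0],[0,0,0,0,0,0.02,0],[0,0,0,0,0,0.02,0]],
])

```text
time_s: 15.85
position: [0.564, -0.1062, 0.167]
orientation: [-0.0, 1.0, 0.001, -0.0]
contact_force: [-0.1, -0.0, -0.9]
finger_gap: 0.0246
```

>>> send_rows([
  [[0,0,0,0,0,0.015,0],[0,0,0,0,0,0.03,0],[0,0,0,0,0,0.03,0]],
])

```text
time_s: 16.23
position: [0.5639, -0.1061, 0.1633]
orientation: [-0.0, 1.0, 0.001, -0.0]
contact_force: [-1.3, -0.2, -2.0]
finger_gap: 0.0247
```

>>> send_rows([
  [[0,0,0,0,0,0.015,0],[0,0,0,0,0,0.03,0],[0,0,0,0,0,0.03,0]],
])

```text
time_s: 16.6
position: [0.5639, -0.1061, 0.1597]
orientation: [-0.0, 1.0, 0.001, -0.0]
contact_force: [0.6, 0.1, -1.7]
finger_gap: 0.0248
```

>>> send_rows([
  [[0,0,0,0,0,0.015,0],[0,0,0,0,0,0.03,0],[0,0,0,0,0,0.03,0]],
])

```text
time_s: 16.98
position: [0.5643, -0.1063, 0.1571]
orientation: [0.0, 1.0, 0.001, 0.001]
contact_force: [-1.2, 1.1, 4.4]
finger_gap: 0.0248
```

In cleanly and pushing the stub. I continue in guarded steps.

>>> send_rows([
  [[0,0,0,0,0,0.015,0],[0,0,0,0,0,0.03,0],[0,0,0,0,0,0.03,0]],
])

```text
time_s: 17.35
position: [0.5644, -0.1063, 0.1535]
orientation: [0.0, 1.0, 0.001, 0.001]
contact_force: [-0.1, -0.8, 4.7]
finger_gap: 0.0242
```

>>> send_rows([
  [[0,0,0,0,0,0.015,0],[0,0,0,0,0,0.03,0],[0,0,0,0,0,0.03,0]],
])

```text
time_s: 17.73
position: [0.5644, -0.1063, 0.1498]
orientation: [0.0, 1.0, 0.001, 0.001]
contact_force: [-2.0, 0.7, 5.3]
finger_gap: 0.0248
```

>>> send_rows([
  [[0,0,0,0,0,0.015,0],[0,0,0,0,0,0.03,0],[0,0,0,0,0,0.03,0]],
])

```text
time_s: 18.1
position: [0.5644, -0.1063, 0.1462]
orientation: [0.0, 1.0, 0.001, 0.0]
contact_force: [-1.0, 0.3, 4.9]
finger_gap: 0.0246
```

>>> send_rows([
  [[0,0,0,0,0,0.01,0],[0,0,0,0,0,0.02,0],[0,0,0,0,0,0.02,0]],
])

```text
time_s: 18.48
position: [0.5644, -0.1063, 0.1437]
orientation: [0.0, 1.0, 0.001, 0.0]
contact_force: [-2.0, 0.4, 4.8]
finger_gap: 0.0244
```

>>> send_rows([
  [[0,0,0,0,0,0.01,0],[0,0,0,0,0,0.02,0],[0,0,0,0,0,0.02,0]],
])

```text
time_s: 18.85
position: [0.5644, -0.1064, 0.1414]
orientation: [0.0, 1.0, 0.001, 0.0]
contact_force: [-1.2, 0.5, 5.3]
finger_gap: 0.0247
```

>>> send_rows([
  [[0,0,0,0,0,0.01,0],[0,0,0,0,0,0.012,0],[0,0,0,0,0,0.012,0]],
])

```text
time_s: 19.23
position: [0.5644, -0.1063, 0.14]
orientation: [0.0, 1.0, 0.001, 0.0]
contact_force: [-1.8, 0.1, 4.9]
finger_gap: 0.0247
```

>>> send_rows([
  [[0,0,0,0,0,0.01,0],[0,0,0,0,0,0.01,0],[0,0,0,0,0,0.01,0]],
])

```text
time_s: 19.6
position: [0.5644, -0.1063, 0.1388]
orientation: [0.0, 1.0, 0.001, 0.001]
contact_force: [-1.4, -0.4, 4.5]
finger_gap: 0.0247
```

>>> send_rows([
  [[0,0,0,0,0,0.008,0],[0,0,0,0,0,0.008,0]],
])

```text
time_s: 19.85
position: [0.5644, -0.1063, 0.1378]
orientation: [0.0, 1.0, 0.001, 0.0]
contact_force: [-1.0, 0.8, 4.9]
finger_gap: 0.0247
```

>>> send_rows([
  [[0,0,0,0,0,0.008,0],[0,0,0,0,0,0.008,0]],
])

```text
time_s: 20.1
position: [0.5644, -0.1063, 0.1368]
orientation: [0.0, 1.0, 0.001, 0.0]
contact_force: [-1.8, 0.4, 4.9]
finger_gap: 0.0248
```

It has passed the 33 depth with only stub drag, so this looks like the full-depth hole.

>>> send_rows([
  [[0,0,0,0,0,0.015,0],[0,0,0,0,0,0.025,0],[0,0,0,0,0,0.025,0]],
])

```text
time_s: 20.48
position: [0.5644, -0.1063, 0.1338]
orientation: [0.0, 1.0, 0.001, 0.0]
contact_force: [-1.2, 0.4, 5.2]
finger_gap: 0.0249
```

>>> send_rows([
  [[0,0,0,0,0,0.01,0],[0,0,0,0,0,0.02,0],[0,0,0,0,0,0.02,0]],
])

```text
time_s: 20.85
position: [0.5644, -0.1063, 0.1314]
orientation: [0.0, 1.0, 0.001, 0.0]
contact_force: [-1.8, 0.6, 5.8]
finger_gap: 0.0245
```

>>> send_rows([
  [[0,0,0,0,0,0.01,0],[0,0,0,0,0,0.015,0],[0,0,0,0,0,0.015,0]],
])

```text
time_s: 21.22
position: [0.5644, -0.1063, 0.1296]
orientation: [0.0, 1.0, 0.001, 0.0]
contact_force: [-1.2, -0.3, 5.4]
finger_gap: 0.0245
```

>>> send_rows([
  [[0,0,0,0,0,0.01,0],[0,0,0,0,0,0.01,0]],
])

```text
time_s: 21.48
position: [0.5644, -0.1063, 0.1284]
orientation: [0.0, 1.0, 0.001, 0.0]
contact_force: [-1.7, 0.7, 4.9]
finger_gap: 0.0247
```

>>> send_rows([
  [[0,0,0,0,0,0.008,0],[0,0,0,0,0,0.008,0]],
])

```text
time_s: 21.72
position: [0.5644, -0.1063, 0.1275]
orientation: [0.0, 1.0, 0.001, 0.0]
contact_force: [-1.4, -0.1, 5.4]
finger_gap: 0.0248
```

>>> send_rows([
  [[0,0,0,0,0,0.008,0],[0,0,0,0,0,0.008,0]],
])

```text
time_s: 21.98
position: [0.5645, -0.1064, 0.1271]
orientation: [0.0, 1.0, 0.001, 0.001]
contact_force: [-2.8, 1.0, 8.7]
finger_gap: 0.0245
```

>>> send_rows([
  [[0,0,0,0,0,0.008,0],[0,0,0,0,0,0.008,0]],
])

```text
time_s: 22.22
position: [0.5646, -0.1064, 0.127]
orientation: [0.0, 1.0, 0.001, 0.001]
contact_force: [-3.0, 0.6, 14.0]
finger_gap: 0.0249
```

Bottomed at TCP z 0.127, exactly 12 mm below hole c's stop, at 14 N. I relieve the push, open, and rise clear.

>>> send_rows([
  [[0,0,0,0,0,-0.012,0],[0,0,0,0,0,-0.012,0],[0,0,0,0,0,-0.012,100],[0,0,0,0,0,-0.012,100],[0,0,0,0,0,-0.012,100],[0,0,0,0,0,-0.012,100],[0,0,0,0,0,-0.012,100],[0,0,0,0,0,-0.012,100],[0,0,0,0,0,-0.012,100],[0,0,0,0,0,-0.012,100]],
])

```text
time_s: 23.48
position: [0.5641, -0.1062, 0.1264]
orientation: [0.0, 1.0, 0.001, 0.0]
contact_force: [0.4, -0.5, -0.5]
finger_gap: 0.0852
```

>>> send_rows([
  [[0,0,0,0,0,-0.2,100],[0,0,0,0,0,-0.5,100],[0,0,0,0,0,-0.9,100],[0,0,0,0,0,-0.9,100],[0,0,0,0,0,-0.9,100]],
])

```text
time_s: 24.1
position: [0.5641, -0.1062, 0.2341]
orientation: [0.0, 1.0, 0.001, 0.0]
contact_force: [-0.2, -0.1, -0.4]
finger_gap: 0.0855
```

Run:
```python
from h import *
b=snap('side'); s=manip.read_state();print(s['position'],s['contact_force'],s['time_s'])
d=load('side')
for h in(.045,.048,.13): print(proj(d,np.array([.5646,-.1045,.025+h])))
def up(d,x0,y0,x1,y1,s): return cv2.resize(np.array(d['color'])[y0:y1,x0:x1,::-1],None,fx=s,fy=s,interpolation=cv2.INTER_CUBIC)
cv2.imwrite('pics/c4.png',up(b,230,110,320,210,6))
```

```text
[ 0.56350051 -0.10603506  0.23330461] [ 0.6623945  -0.88922112 -0.41895375] 24.15
[268.35432    174.25125855]
[268.39013015 173.5398782 ]
[269.41505367 153.17943603]
```

View pics/c4.png

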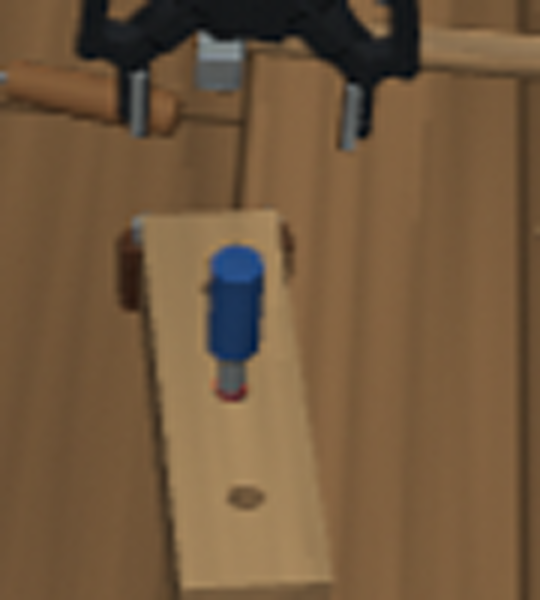

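Crop: the gauge stands upright and free in the middle hole. The red ring sits right at the wood (230,393), the handle top is at (238,263) against (239,262) predicted, and the gripper is clear above.

```bash
python3 -c "from cell import manip; manip.close_job()"
```

```text
the job is handed in; nothing more can be done
```

The gauge is standing fully home in the middle hole (hole_b), released, with the gripper clear above it, and I handed the job in at about 24 s.

- **Hole_c (+y end), probed first:** it was too shallow. The gauge stopped at tool height 0.139 m, 33 mm down, with the wrist reading climbing to about 17 N. Its foot first caught the rim by about 1 mm, at roughly 8 N, and I corrected that before going in.
- **Hole_b (middle), probed next:** it is the full-depth hole. The gauge moved past 33 mm against only the stub's drag and stopped at tool height 0.127 m, 12 mm deeper. I stopped pushing at about 14 N.
- **Hole_a (-y end):** I did not probe it, since only one hole is full depth.

In the last side picture the red ring is level with the wood. The handle top is within about 1 px of where a gauge that is fully home should appear, and no check disagreed. I did not re-measure the bystanders, but the arm never came near enough to move them. The forces are wrist readings at the end of each move, so brief peaks in between were not seen.

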